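# Unstack the lids and close the glaze jars

## Robot

A 7-joint arm with a two-finger parallel gripper is mounted at the origin on the work surface. World frame = base frame: x ahead of the robot, y to its left, z up, the work surface at z = 0. Lengths are in m, angles in rad, forces in N, time in s.
With the tool pointing down it reaches from about 0.425 to 0.825 m from the base axis. Payload 3.6 kg.
Tool frame: the origin (TCP) lies where the fingers leave the gripper's body, on its centre line; the fingertips stand 73 mm ahead of it and the grasp point (between the pads) lies 54 mm ahead of it; x points along the fingers, y is the direction in which the jaws open and shut, and the axes are right-handed (so a half turn about x gives the same grasp; the last joint's range is limited). The gripper opens to 85 mm and grips with 20 to 120 N. Pads are 22 mm wide; open, the fingers measure 114 mm over their backs; the gripper's body (76 mm by 85 mm) begins 54 mm behind the grasp point. The pads swing forward as they close: fully open they stand 13 mm farther back than shut.
Start: joints at [1.248, 0.615, -0.013, 1.423, 0.008, 1.103, -0.04], TCP at [0.189, -0.622, 0.304] pointing down, gripper open.
Joint ranges: [-3.12, 3.12], [-0.3, 2.06], [-1.34, 1.32], [0.26, 2.42], [-1.36, 4.5], [0.01, 1.98], [-2.84, 2.84]. Speed limits (rad/s): [2.79, 2.79, 3.14, 3.14, 3.14, 3.14, 3.14].

## Interface

Orientations are given as a unit quaternion [x, y, z, w].
In Python, from station import arm, snapshot, camera_info, ticket gives the robot as it stands. Calls block until the motion is done:
- arm.movep(position, orientation): joint-space move of the TCP to a pose.
- arm.line_to(position, velocity=0.15, ori=None): straight line of the TCP; ori=None keeps the orientation; velocity is the mean speed in m/s.
- arm.move_j(angles): joint-space move.
- arm.move_gripper(opening, effort=None): opening from 0.0 (shut) to 1.0 (fully open); effort is the grip in N (None keeps the last); returns when the fingers have stopped.
- arm.pause(seconds).
- arm.ik(position, orientation): joint angles nearest the present ones, or None.
- snapshot(name): name is "scene" or "top"; returns the picture (384x512x3 uint8, blue, green, red); there is no depth.
- camera_info(name): a dict with "fx", "fy", "cx", "cy" (pixels), "R" (3x3) and "t" (3): a world point X has camera coordinates R X + t. Camera axes: x right, y down, z forward; pixel columns grow to the right and rows downward; lengths in m; the calibration is good to about 2 mm. A picture is of the moment at which its call begins. camera_info takes no time and is no camera call.
A pose or a line that the arm cannot do raises arm.MotionError and nothing moves.
- ticket.finish_job(): hands the job in, once; it reports no verdict.
Readings, each from a call of its own:
- arm.read_time(): time.
- arm.read_joint_positions(): joint angles.
- arm.read_dq(): joint speeds.
- arm.read_effort(): joint torques, N m.
- arm.read_tool_pos(): TCP position.
- arm.read_eef_rot(): TCP orientation.
- arm.read_ft_force(): force on the tool from outside, world axes, zero at the start.
- arm.read_wrist_torque(): the same for the moment, N m.
- arm.read_opening(): opening from 0.0 (shut) to 1.0 (fully open).
Only numpy, scipy, OpenCV 4.12 (cv2) and the standard library are available. Lean on these libraries where they do the work, as an engineer would, in place of code of your own. Each camera call takes 0.05 s, during which the arm holds its last target.

## Task

Close the four glaze jars for the night: take the pile of lids apart and put each lid on the jar it fits, so that it sits flat and fully down over the neck (no need to screw it). Leave the jars standing where they are and do not disturb the clay hare.

Things in the scene. Friction and masses are not known exactly. Their poses are not given: they have to be found in the camera images.
- lid_68: Plain tinplate jar lid, the cap of jar_wide: 68 mm outside diameter, 16 mm high, open below, 3 mm top, 2 mm skirt, so 13 mm deep and about 63 mm wide inside. At the start right way up, bottom of the stack (each lid stands on the flat top of the next larger). Origin: centre of the skirt's lower edge; z up. Some tens of grams.
- lid_58: Plain tinplate jar lid, the cap of jar_tall: 58 mm outside diameter, 16 mm high, open below, 3 mm top, 2 mm skirt, so 13 mm deep and about 53 mm wide inside. At the start right way up, second from the bottom (each lid stands on the flat top of the next larger). Origin: centre of the skirt's lower edge; z up. Some tens of grams.
- lid_48: Plain tinplate jar lid, the cap of jar_round: 48 mm outside diameter, 16 mm high, open below, 3 mm top, 2 mm skirt, so 13 mm deep and about 43 mm wide inside. At the start right way up, third from the bottom (each lid stands on the flat top of the next larger). Origin: centre of the skirt's lower edge; z up. Some tens of grams.
- lid_38: Plain tinplate jar lid, the cap of jar_small: 38 mm outside diameter, 16 mm high, open below, 3 mm top, 2 mm skirt, so 13 mm deep and about 33 mm wide inside. At the start right way up, top of the stack (each lid stands on the flat top of the next larger). Origin: centre of the skirt's lower edge; z up. Some tens of grams.
- jar_wide: The broadest glaze jar: straight-sided clear glass, pinkish filling; loose. 100 mm high, body about 84 mm across. Neck 55 mm diameter, 16 mm high, its top 5 mm tapering to a 48 mm rim. The 68 mm lid slips over the neck with about 4 mm play all round and rests on the rim, its skirt's lower edge 87 mm above the jar's foot. Origin: centre of the foot; z up.
- jar_tall: The tallest glaze jar: straight-sided clear glass, rust-red filling; loose. 112 mm high, body about 70 mm across. Neck 45 mm diameter, 16 mm high, its top 5 mm tapering to a 38 mm rim. The 58 mm lid slips over the neck with about 4 mm play all round and rests on the rim, its skirt's lower edge 99 mm above the jar's foot. Origin: centre of the foot; z up.
- jar_round: A glaze jar with slightly bulging sides: clear glass, pale grey filling; loose. 90 mm high, body about 66 mm across. Neck 35 mm diameter, 16 mm high, its top 5 mm tapering to a 28 mm rim. The 48 mm lid slips over the neck with about 4 mm play all round and rests on the rim, its skirt's lower edge 77 mm above the jar's foot. Origin: centre of the foot; z up.
- jar_small: The smallest glaze jar: clear glass, dark brown filling; loose. 80 mm high, body about 50 mm across. Neck 26 mm diameter, 16 mm high, its top 5 mm tapering to a 20 mm rim. The 38 mm lid slips over the neck with about 4 mm play all round and rests on the rim, its skirt's lower edge 67 mm above the jar's foot. Origin: centre of the foot; z up.
- hare: Cream clay figurine of a sitting hare with upright ears, 122 mm high, about 60 mm across, loose; stands beyond the middle of the bench. A bystander, not to be disturbed. Origin: centre of its base; z up.

How it is judged:
By the outcome, as a careful person would: the job done as asked, in the order asked, and still so for the second after the job is handed in, with the robot touching nothing.
It also fails if it takes over 120 s, if anything falls off the work surface, if the arm or the gripper's body presses on something with over 40 N, if the wrist force passes 120 N, or if a joint passes its speed limit or range.

## Working session

There is one attempt and no reset: what is moved stays moved. The work goes in short steps, each a Python script; the robot and the scene stay as the last script left them, time stands still between calls to the robot, and variables do not carry over. Pictures are saved under pics/ and viewed, and the job is handed in when it is done.

```bash
ls; mkdir -p pics; python3 - <<'E'
from station import arm, snapshot, camera_info
import cv2
for n in("scene","top"):
    cv2.imwrite(f"pics/{n}0.png",cv2.resize(snapshot(n),(768,576),interpolation=cv2.INTER_CUBIC))
    print(n,camera_info(n))
print(arm.read_time(),arm.read_tool_pos(),arm.read_eef_rot())
E
```

```text
pics
scene {'fx': 367.848077280927, 'fy': 367.848077280927, 'cx': 264.6234774137125, 'cy': 193.23448984738135, 'R': array([[-0.80233088,  0.59666722,  0.01591817],
       [ 0.43883396,  0.60775196, -0.66186276],
       [-0.40458611, -0.5240475 , -0.749456  ]]), 't': array([ 0.44108398, -0.19678744,  1.16497428])}
top {'fx': 354.63140918250167, 'fy': 354.63140918250167, 'cx': 254.92210962118176, 'cy': 194.68980339851842, 'R': array([[ 0.0766529 , -0.99705455, -0.00255893],
       [-0.97437473, -0.07436447, -0.2122824 ],
       [ 0.21146684,  0.01876542, -0.97720501]]), 't': array([-0.02400341,  0.57381091,  0.89184141])}
0.1 [ 0.18937144 -0.62126918  0.30284484] [-0.69925549 -0.10505117  0.69950518 -0.10343365]
```

View pics/scene0.png

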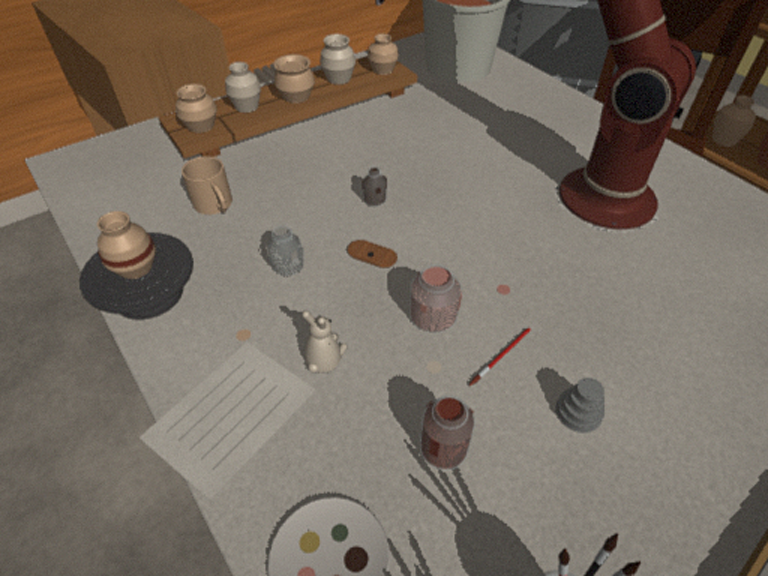

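View pics/top0.png

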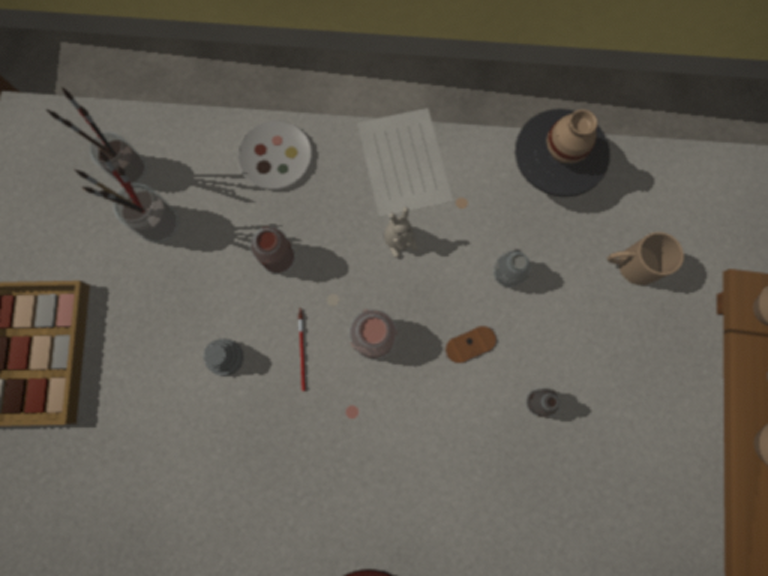

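The overview shows (in 1.5x pixels of the top view) the lid stack at (224,357), jar_tall at (270,245), jar_wide at (374,333), jar_round at (513,266), jar_small at (545,402) and the hare at (398,232). Next I'll zoom in on each to measure it.

```bash
cat > crops.py <<'E'
import cv2,numpy as np
def sheet(img,cs,out,h=16,z=8):
    ts=[]
    for u,v in cs:
        u0,v0=int(u)-h,int(v)-h
        c=cv2.resize(img[v0:v0+2*h,u0:u0+2*h],None,fx=z,fy=z,interpolation=cv2.INTER_NEAREST)
        c=cv2.convertScaleAbs(c,alpha=1.5,beta=10)
        for k in range(0,2*h,4):
            if (u0+k)%8<4: cv2.putText(c,str(u0+k),(k*z,8),0,.3,(0,255,255),1); cv2.line(c,(k*z,0),(k*z,c.shape[0]),(0,120,120),1)
            if (v0+k)%8<4: cv2.putText(c,str(v0+k),(0,k*z+8),0,.3,(0,255,0),1); cv2.line(c,(0,k*z),(c.shape[1],k*z),(0,120,0),1)
        ts.append(c)
    while len(ts)%3: ts.append(np.zeros_like(ts[0]))
    cv2.imwrite(out,np.vstack([np.hstack(ts[i:i+3]) for i in range(0,len(ts),3)]))
E
python3 - <<'E'
from station import snapshot
from crops import *
t=snapshot("top"); s=snapshot("scene")
cv2.imwrite("pics/t_raw.png",t);cv2.imwrite("pics/s_raw.png",s)
sheet(t,[(149,238),(180,164),(249,221),(342,177),(362,268),(265,155)],"pics/tz.png",18,7)
sheet(s,[(388,268),(298,287),(290,198),(190,167),(250,124),(216,228)],"pics/sz.png",20,6)
E
```

```text
(no output)
```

View pics/tz.png

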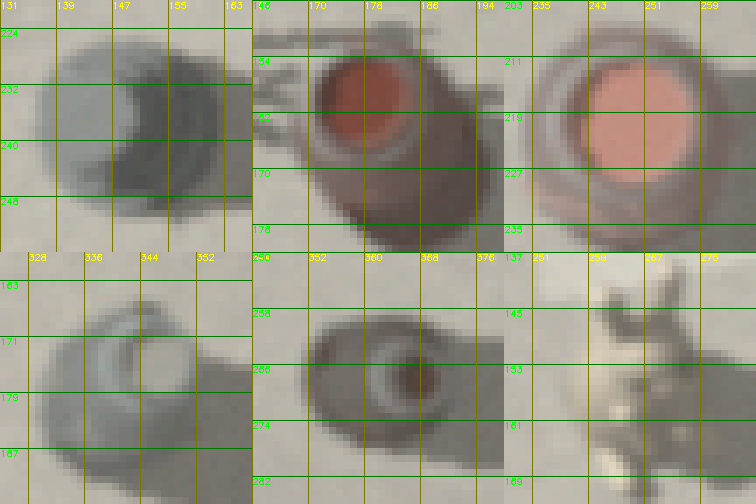

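View pics/sz.png

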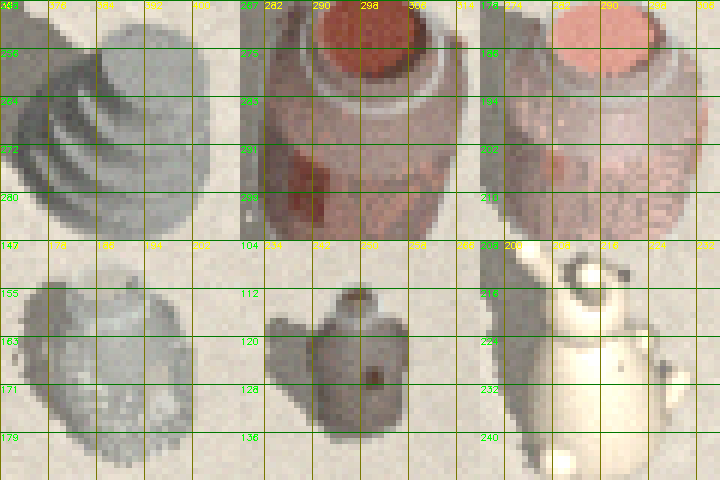

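```bash
cat > geo.py <<'E'
import numpy as np,cv2
from station import camera_info
CI={n:camera_info(n) for n in("scene","top")}
def ray(n,p):
    c=CI[n];R=c["R"];d=R.T@np.array([(p[0]-c["cx"])/c["fx"],(p[1]-c["cy"])/c["fy"],1.])
    return -R.T@c["t"],d/np.linalg.norm(d)
def onz(n,p,z):
    o,d=ray(n,p);return o+d*(z-o[2])/d[2]
def tri(pt,ps):
    o1,d1=ray("top",pt);o2,d2=ray("scene",ps)
    A=np.stack([d1,-d2],1);k=np.linalg.lstsq(A,o2-o1,rcond=None)[0]
    a=o1+k[0]*d1;b=o2+k[1]*d2
    return (a+b)/2,np.linalg.norm(a-b)
def proj(n,X):
    c=CI[n];q=c["R"]@np.asarray(X)+c["t"];return np.array([c["fx"]*q[0]/q[2]+c["cx"],c["fy"]*q[1]/q[2]+c["cy"]])
E
python3 - <<'E'
from geo import *
np.set_printoptions(precision=4,suppress=True)
def blob(f,roi,cond):
    im=cv2.imread(f).astype(int);u,v,h=roi
    c=im[v-h:v+h,u-h:u+h];m=cond(c[...,0],c[...,1],c[...,2]).astype(np.uint8)
    n,l,s,ce=cv2.connectedComponentsWithStats(m);k=1+np.argmax(s[1:,4])
    st=s[k];return np.array([st[0]+u-h+(st[2]-1)/2,st[1]+v-h+(st[3]-1)/2]),ce[k]+[u-h,v-h],st
C=dict(tall=(lambda b,g,r:(r-b>40),(180,162),(300,275),.112),wide=(lambda b,g,r:(r-b>45),(249,221),(290,186),.100))
for k,(c,t,s,h) in C.items():
    a=blob("pics/t_raw.png",(*t,14),c);b=blob("pics/s_raw.png",(*s,14),c)
    print(k,a,b);X,e=tri(a[1],b[1]);print(X,e,"onz",onz("top",a[1],h),onz("scene",b[1],h))
for k,t,s,h in(("round",(346.9,174.7),(189,152),.09),("small",(366.5,267.5),(249,113),.08),("stack",(144,236),(393.5,259),.064)):
    X,e=tri(t,s);print(k,X,e,onz("top",t,h),onz("scene",s,h))
print(-CI["top"]["R"].T@CI["top"]["t"],-CI["scene"]["R"].T@CI["scene"]["t"])
E
```

```text
tall (array([178., 160.]), array([177.7778, 159.9815]), array([ 8,  8,  9,  9, 54], dtype=int32)) (array([298.5, 272.5]), array([298.6923, 271.9704]), array([  5,   5,  16,  14, 169], dtype=int32))
[0.6405 0.2275 0.1083] 0.001442368140016876 onz [0.6399 0.226  0.112 ] [0.6416 0.2294 0.112 ]
wide (array([252., 216.]), array([252., 216.]), array([17,  9,  1,  1,  1], dtype=int32)) (array([290. , 183.5]), array([290.2808, 183.6986]), array([  6,   6,  17,  12, 146], dtype=int32))
[0.5051 0.0276 0.0994] 0.014151852540241663 onz [0.5098 0.0223 0.1   ] [0.5012 0.0337 0.1   ]
round [ 0.638  -0.2165  0.0896] 0.005397344046353223 [ 0.6401 -0.2184  0.09  ] [ 0.6367 -0.2135  0.09  ]
small [ 0.404  -0.2762  0.076 ] 0.0007809468376507122 [ 0.4041 -0.2753  0.08  ] [ 0.4068 -0.2714  0.08  ]
stack [0.4396 0.3037 0.0627] 0.0056694830343360664 [0.441  0.3009 0.064 ] [0.4384 0.3061 0.064 ]
[0.3724 0.002  0.9933] [0.9116 0.4669 0.7358]
```

```bash
cat > ov.py <<'E'
from geo import *
def overlay(files,items,out,h=18,z=7):
    """items: list of (centre xy, [(z,r),...])"""
    rows=[]
    for n,f in files.items():
        im=cv2.imread(f) if isinstance(f,str) else f
        ts=[]
        for c,circ in items:
            u,v=proj(n,[c[0],c[1],np.mean([a for a,_ in circ])]);u0,v0=int(u)-h,int(v)-h
            t=cv2.resize(im[v0:v0+2*h,u0:u0+2*h],None,fx=z,fy=z,interpolation=cv2.INTER_NEAREST)
            t=cv2.convertScaleAbs(t,alpha=1.5,beta=10)
            for i,(zz,r) in enumerate(circ):
                P=np.array([proj(n,[c[0]+r*np.cos(a),c[1]+r*np.sin(a),zz]) for a in np.linspace(0,6.283,60)])
                P=((P+.5-[u0,v0])*z).astype(int)
                cv2.polylines(t,[P],True,[(0,255,255),(0,255,0),(255,0,255),(255,255,0)][i%4],1)
            ts.append(t)
        rows.append(np.hstack(ts))
    cv2.imwrite(out,np.vstack(rows))
J=dict(wide=(.100,.024,.084,.0275,.042),tall=(.112,.019,.096,.0225,.035),round=(.09,.014,.074,.0175,.033),small=(.08,.010,.064,.013,.025))
def jarc(k):
    h,a,n,b,r=J[k];return [(h,a),(n,b),(0.002,r*.95)]
E
python3 - <<'E'
from ov import *
np.set_printoptions(precision=4,suppress=True)
def blob(f,roi,cond):
    im=cv2.imread(f).astype(int);u,v,h=roi
    c=im[v-h:v+h,u-h:u+h];m=cond(c[...,0],c[...,1],c[...,2]).astype(np.uint8)
    n,l,s,ce=cv2.connectedComponentsWithStats(m);k=1+np.argmax(s[1:,4])
    st=s[k];return np.array([st[0]+u-h+(st[2]-1)/2,st[1]+v-h+(st[3]-1)/2]),ce[k]+[u-h,v-h],st
C=dict(wide=(lambda b,g,r:(r-b>28)&(r>115),(249,221),(290,186),.100),tall=(lambda b,g,r:(r-b>30),(180,162),(300,275),.112))
for k,(c,t,s,h) in C.items():
    a=blob("pics/t_raw.png",(*t,14),c);b=blob("pics/s_raw.png",(*s,14),c)
    print(k,a,b);X,e=tri(a[1],b[1]);print(X,e,"onz",onz("top",a[1],h),onz("scene",b[1],h))
it=[((.507,.029),jarc("wide")),((.6408,.2275),jarc("tall")),((.6385,-.216),jarc("round")),((.405,-.274),jarc("small")),((.44,.3035),[(.064,.019),(.048,.024),(.032,.029),(.016,.034)])]
F=dict(top="pics/t_raw.png",scene="pics/s_raw.png")
overlay(F,it[:3],"pics/o1.png");overlay(F,it[3:],"pics/o2.png",z=8)
E
```

```text
wide (array([249.5, 220.5]), array([249.7209, 220.343 ]), array([  8,   6,  14,  16, 172], dtype=int32)) (array([289.5, 184. ]), array([289.787 , 183.6391]), array([  5,   6,  18,  13, 169], dtype=int32))
[0.4985 0.028  0.0938] 0.00163490825577009 onz [0.4982 0.0272 0.1   ] [0.502  0.0329 0.1   ]
tall (array([178., 160.]), array([178.0722, 160.0928]), array([ 7,  7, 11, 11, 97], dtype=int32)) (array([298.5, 272. ]), array([298.6614, 271.963 ]), array([  4,   4,  18,  15, 189], dtype=int32))
[0.6404 0.227  0.1076] 0.0018321222121700335 onz [0.6396 0.2252 0.112 ] [0.6417 0.2294 0.112 ]
```

View pics/o1.png

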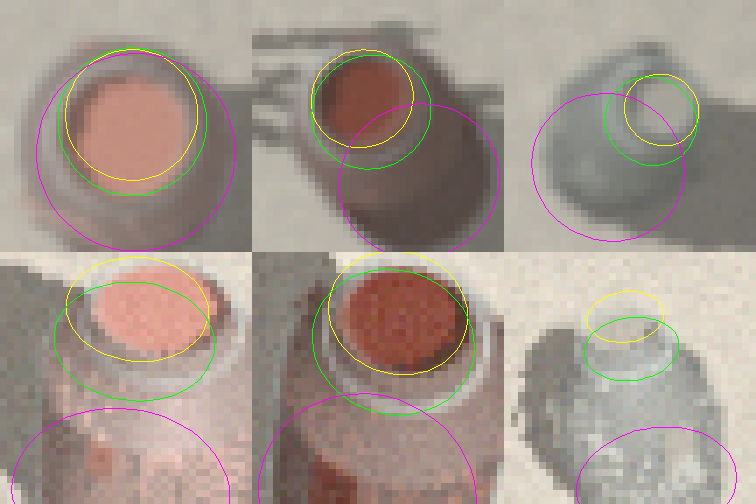

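View pics/o2.png

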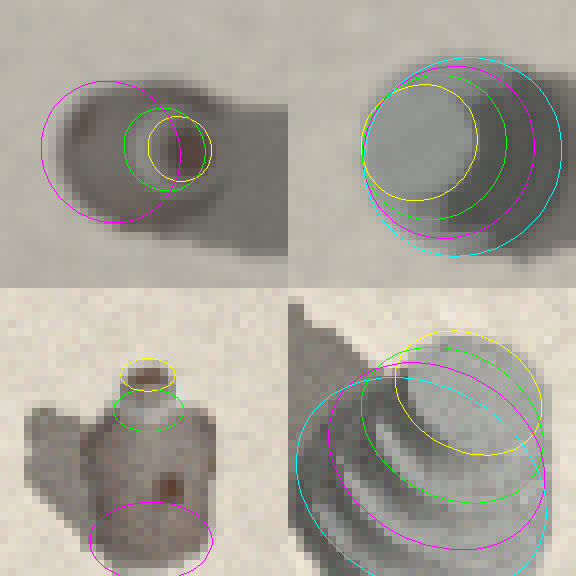

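The stack overlay fits in both views. The two cameras disagree by about 4–5 mm in y on every object, which is a calibration bias. I'll put the gripper above the stack at a known pose to measure that bias, and also to find where the fingertips are.

```bash
cat > rob.py <<'E'
import numpy as np
from station import arm,snapshot
from scipy.spatial.transform import Rotation as Ro
from geo import *
from ov import *
np.set_printoptions(precision=4,suppress=True)
def q(phi):
    c,s=np.cos(phi),np.sin(phi)
    return Ro.from_matrix(np.array([[0,c,s],[0,s,-c],[-1,0,0]])).as_quat()
def qbest(phi,p):
    j7=[(abs(j[6]),k) for k in(0,1,-1) if (j:=arm.ik(p,q(phi+k*np.pi))) is not None]
    return q(phi+min(j7)[1]*np.pi)
def shot(tag):
    o={}
    for n in("top","scene"):
        o[n]=snapshot(n);cv2.imwrite(f"pics/{tag}_{n}.png",o[n])
    return o
def crop(tag,c3,h=30,z=7,out=None):
    ts=[]
    for n in("top","scene"):
        im=cv2.imread(f"pics/{tag}_{n}.png");u,v=proj(n,c3);u0,v0=max(0,int(u)-h),max(0,int(v)-h)
        t=cv2.resize(im[v0:v0+2*h,u0:u0+2*h],(2*h*z,2*h*z),interpolation=cv2.INTER_NEAREST)
        t=cv2.convertScaleAbs(t,alpha=1.4,beta=10)
        for k in range(0,2*h):
            if (u0+k)%10==0: cv2.putText(t,str(u0+k),(k*z,8),0,.3,(0,255,255),1); cv2.line(t,(k*z,0),(k*z,9999),(0,130,130),1)
            if (v0+k)%10==0: cv2.putText(t,str(v0+k),(0,k*z+8),0,.3,(0,255,0),1); cv2.line(t,(0,k*z),(9999,k*z),(0,130,0),1)
        ts.append(t)
    cv2.imwrite(out or f"pics/{tag}_c.png",np.hstack(ts))
E
python3 - <<'E'
from rob import *
print(arm.read_joint_positions())
p=[.44,.304,.21]
o=qbest(np.pi/2,p);print(arm.ik(p,o))
t=arm.read_time();arm.movep([.44,.304,.21],o);print(arm.read_time()-t)
print(arm.read_tool_pos(),arm.read_joint_positions(),arm.read_opening())
shot("a1");crop("a1",[.44,.304,.12],h=28)
arm.move_gripper(.55);print(arm.read_time(),arm.read_opening())
shot("a2");crop("a2",[.44,.304,.12],h=28)
E
```

```text
[ 1.2485  0.6156 -0.0126  1.4243  0.0081  1.1034 -0.0404]
[-0.1129  0.6979 -0.8599  1.8529  0.6664  0.9071  0.2797]
3.3583
[0.4407 0.3032 0.2099] [-0.1118  0.6979 -0.8589  1.8526  0.6665  0.9072  0.2797] 1.0042699043181962
4.125 0.5512104373140607
```

```bash
python3 - <<'E'
import cv2,numpy as np
a=cv2.imread("pics/a1_c.png");b=cv2.imread("pics/a2_c.png")
cv2.imwrite("pics/a12.png",cv2.resize(np.vstack([a,b]),(600,600)))
cv2.imwrite("pics/a12s.png",np.hstack([a[:,392:],b[:,392:]]))
E
```

```text
(no output)
```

View pics/a12s.png

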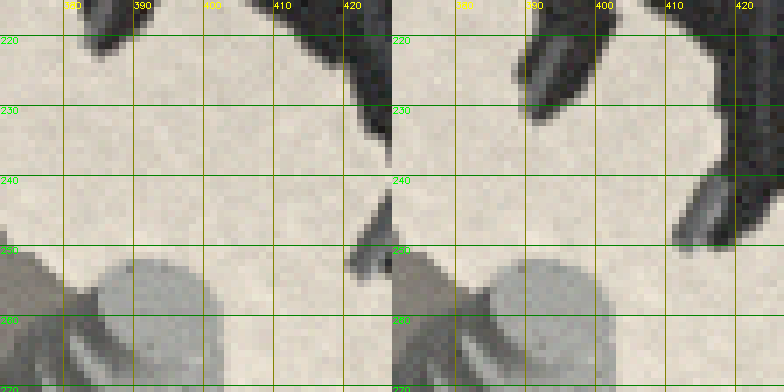

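View pics/a2_c.png

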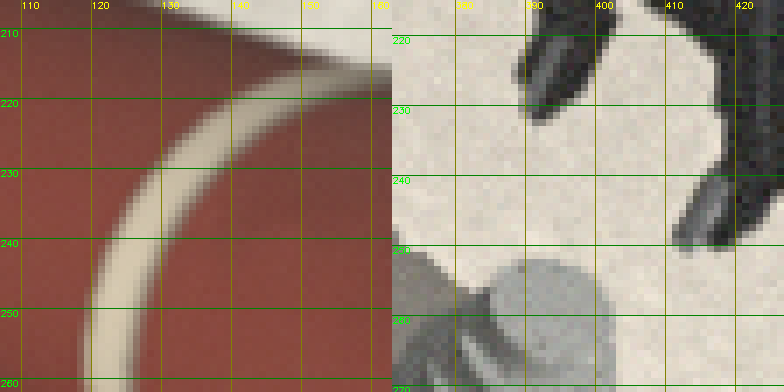

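```bash
python3 - <<'E'
from rob import *
for op,g in((1.,.0425),(.55,.0234)):
  for z in(.137,.143,.131):
    # pads 22 wide along x; bottom pad face edges
    for s in(-1,1):
        print(op,z,s,proj("scene",[.4407-.011,.3032+s*g,z]),proj("scene",[.4407+.011,.3032+s*g,z]))
E
```

```text
1.0 0.137 -1 [388.9249 222.3683] [381.6744 227.4975]
1.0 0.137 1 [423.1302 251.0701] [415.8532 256.8923]
1.0 0.143 -1 [389.7198 220.5889] [382.4348 225.7279]
1.0 0.143 1 [424.1944 249.3616] [416.8839 255.1996]
1.0 0.131 -1 [388.1394 224.1265] [380.9232 229.2458]
1.0 0.131 1 [422.0795 252.757 ] [414.8358 258.5633]
0.55 0.137 -1 [396.2532 228.5175] [388.9927 233.7914]
0.55 0.137 1 [415.074  244.3101] [407.7986 249.9651]
0.55 0.143 -1 [397.1036 226.7514] [389.8087 232.0364]
0.55 0.143 1 [416.0725 242.5829] [408.7632 248.2522]
0.55 0.131 -1 [395.413  230.2622] [388.1867 235.5251]
0.55 0.131 1 [414.0881 246.0157] [406.8462 251.6563]
```

The open fingertips are about 60 mm ahead of the TCP, and about 71 mm at half closure. The scene camera shows the known gripper shifted about +3 px in u, so the top camera fits the arm better. Next I'll centre lid_38 with two squeezes at right angles, then use it as a calibration target.

```bash
cat >> rob.py <<'E'
def goto(p,o,v=.15):
    arm.line_to(p,velocity=v,ori=o)
def F(): return arm.read_ft_force()
E
python3 - <<'E'
from rob import *
c=[.4425,.302]
o=qbest(np.pi/2,[*c,.13]); o2=None
goto([*c,.16],o)
arm.move_gripper(.62); goto([*c,.126],o,.08); print(F())
arm.move_gripper(.0,25); print("y grip",arm.read_opening(),F(),arm.read_tool_pos())
shot("b1")
arm.move_gripper(.62)
o2=qbest(0,[*c,.126])
try:
    goto([*c,.126],o2); print("rot ok")
    arm.move_gripper(.0,25); print("x grip",arm.read_opening(),F(),arm.read_tool_pos(),arm.read_time())
    shot("b2")
except arm.MotionError as e: print(e)
crop("b1",[*c,.06],h=28);crop("b2",[*c,.06],h=28)
E
```

```text
[ 1.2576 -0.1265  0.0147]
y grip 0.42608750106573884 [ 0.3265 -0.9211  1.1009] [0.4426 0.3024 0.1265]
rot ok
x grip 0.42768344912102346 [-1.4525  0.232   3.6875] [0.4425 0.302  0.1262] 8.2083
```

```bash
python3 - <<'E'
import cv2,numpy as np
a=cv2.imread("pics/b1_c.png");b=cv2.imread("pics/b2_c.png")
cv2.imwrite("pics/b12s.png",np.hstack([a[:,392:],b[:,392:]]))
E
```

```text
(no output)
```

View pics/b12s.png

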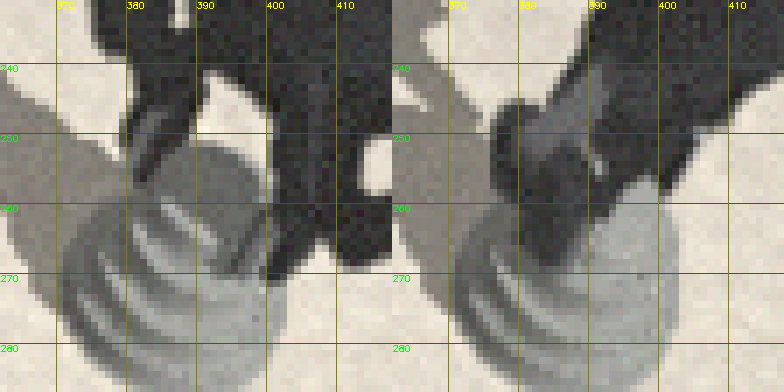

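```bash
python3 - <<'E'
from rob import *
c=[.4425,.302]
arm.move_gripper(.62); goto([*c,.22],q(0) if False else None,.25); 
shot("c1");print(arm.read_time(),arm.read_tool_pos())
crop("c1",[*c,.04],h=28)
S=cv2.imread("pics/c1_scene.png")
overlay(dict(scene=S,),[(c,[(.064,.019),(.048,.019)])],"pics/c1_o.png",h=20,z=18)
E
```

```text
9.2417 [0.4419 0.3013 0.2189]
```

View pics/c1_o.png

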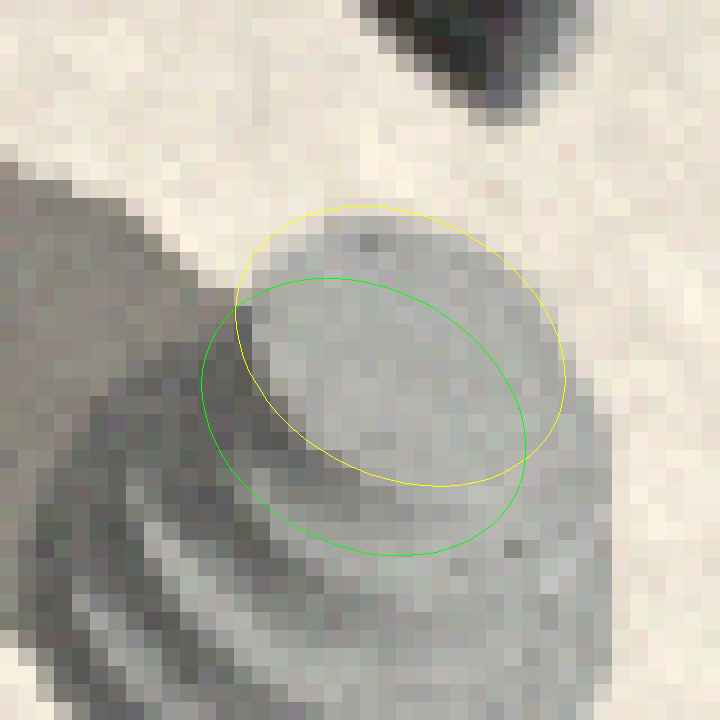

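```bash
python3 - <<'E'
from rob import *
it=[((.4995,.0275),jarc("wide")),((.640,.2265),jarc("tall")),((.639,-.2165),jarc("round")),((.405,-.276),jarc("small"))]
Fs=dict(top="pics/t_raw.png",scene="pics/s_raw.png")
overlay(Fs,it[:2],"pics/o3.png",h=20,z=9);overlay(Fs,it[2:],"pics/o4.png",z=9)
E
```

```text
(no output)
```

View pics/o3.png

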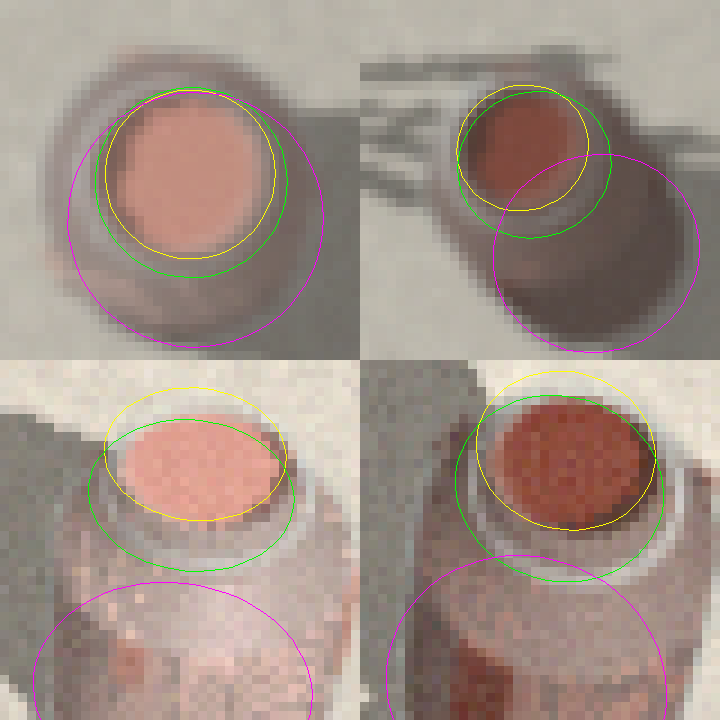

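View pics/o4.png

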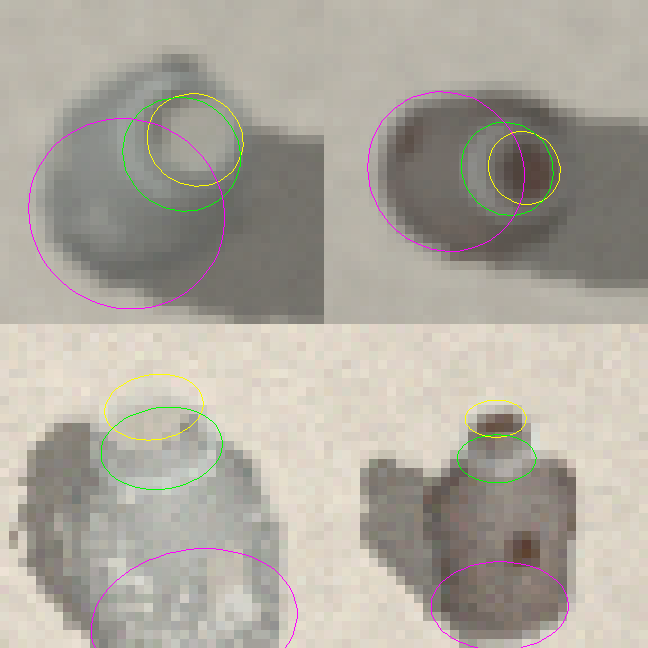

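Lid_38, now at a known position, projects within about 0.6 px of where the scene view shows it, so the scene bias is roughly 1.5 mm in y. The jar overlays agree to about 2 mm in both views. I'll pick lid_38 and hold it above jar_small to check.

```bash
cat >> rob.py <<'E'
JP=dict(wide=(.4995,.0275),tall=(.640,.2265),round=(.639,-.2165),small=(.405,-.276))
SEAT=dict(wide=.087,tall=.099,round=.077,small=.067)
def qnear(phi,p):
    cs=[]
    j0=arm.read_joint_positions()
    for k in(0,1,-1):
        j=arm.ik(p,q(phi+k*np.pi))
        if j is not None: cs.append((np.abs(np.array(j)-j0).max()+(2 if abs(j[6])>2.4 else 0),k))
    print("phi",phi,cs);return q(phi+min(cs)[1]*np.pi)
def pads_phi(name):
    d=np.array([.9116,.4669])-JP[name];return np.arctan2(d[1],d[0])+np.pi/2
E
python3 - <<'E'
from rob import *
c=[.4425,.302]
goto([*c,.126],None,.15);arm.move_gripper(0,30);print(arm.read_opening(),F())
goto([*c,.30],None,.25);print("lifted",arm.read_opening(),F())
J=JP["small"];p=[*J,.26];o=qnear(pads_phi("small"),p)
arm.movep(p,o);print(arm.read_time(),arm.read_tool_pos())
goto([*J,.078+.067+.022],o,.15);print(arm.read_tool_pos(),F(),arm.read_opening())
shot("d1");crop("d1",[*J,.07],h=22,z=9)
E
```

```text
0.4220071348821971 [ 0.0143 -0.1432  5.182 ]
lifted 0.42381244395293466 [-0.2052 -0.1662  0.0653]
phi 2.5431027575552836 [(np.float64(5.297497808013538), 0), (np.float64(0.9484085769272921), 1), (np.float64(0.9484085769272921), -1)]
13.2417 [ 0.406  -0.2748  0.2601]
[ 0.4056 -0.276   0.1675] [-0.1422  0.0403  0.7203] 0.42179405326940334
```

View pics/d1_c.png

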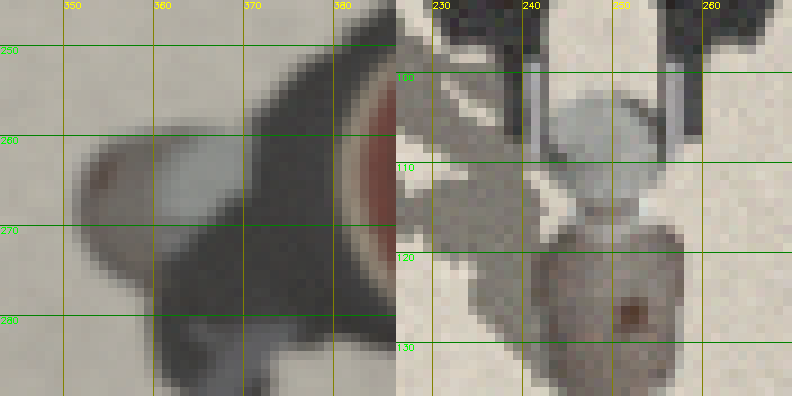

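Lid_38 (scene columns 242.5–255) is centred on the jar body (columns 241–258). I'll lower it, watching the force.

```bash
cat >> rob.py <<'E'
def lower(J,z0,z1,step=.003,lim=4):
    f0=F()
    z=z0
    while z>z1:
        z=max(z1,z-step);arm.line_to([*J,z],velocity=.05)
        d=F()-f0
        if np.linalg.norm(d)>1.5: print("z",round(z,4),"dF",d)
        if abs(d[2])>lim or np.linalg.norm(d[:2])>5: break
    print("end",z,arm.read_tool_pos(),d,arm.read_time());return z
E
python3 - <<'E'
from rob import *
J=JP["small"]
lower(J,.167,.1455)
shot("d2");crop("d2",[*J,.07],h=22,z=9)
E
```

```text
z 0.146 dF [ 0.7012 -0.037   2.749 ]
z 0.1455 dF [-0.3077  0.1165  6.9108]
end 0.1455 [ 0.4053 -0.2762  0.1462] [-0.3077  0.1165  6.9108] 16.1083
```

View pics/d2_c.png

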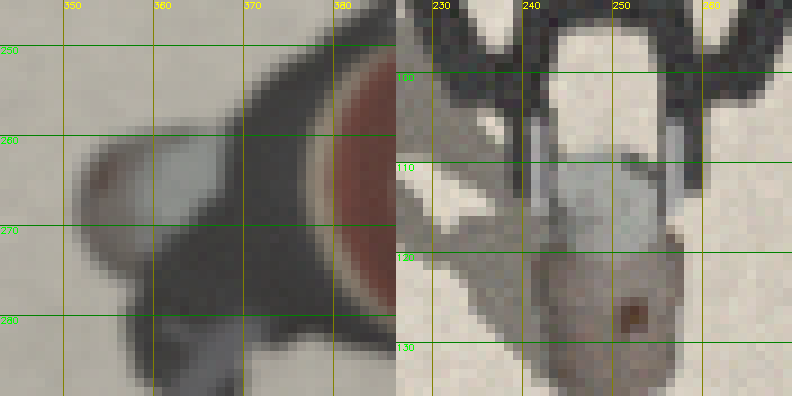

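Contact came at the expected seating height with no side force. Next: release, then lid_48.

```bash
cat >> rob.py <<'E'
def release(J,op,zup=.26):
    arm.move_gripper(op); arm.line_to([*J,zup],velocity=.25)
def pick(c,zg,op,tag,eff=30):
    """double squeeze to centre, then lift"""
    p=[*c,.24];o=qnear(np.pi/2,p)
    arm.movep(p,o);arm.move_gripper(op);f0=F()
    arm.line_to([*c,zg],velocity=.18);print("down dF",F()-f0)
    arm.move_gripper(0,20);print("y",arm.read_opening())
    arm.move_gripper(op)
    arm.line_to([*c,zg],velocity=.15,ori=qnear(0,[*c,zg]))
    arm.move_gripper(0,eff);print("x",arm.read_opening(),F()-f0)
    arm.line_to([*c,.28],velocity=.25);print("lift",arm.read_opening(),arm.read_time())
def over(name,h,zhold=.078,gap=.022):
    J=JP[name];p=[*J,.28];o=qnear(pads_phi(name),p)
    arm.movep(p,o);arm.line_to([*J,zhold+SEAT[name]+gap],velocity=.18)
    print(arm.read_tool_pos(),arm.read_opening(),arm.read_time())
E
python3 - <<'E'
from rob import *
release(JP["small"],.65)
c=[.441,.302]
pick(c,.110,.8,"e")
over("round",0)
shot("e1");crop("e1",[*JP["round"],.08],h=22,z=9)
E
```

```text
phi 1.5707963267948966 [(np.float64(0.8125749368435364), 0), (np.float64(2.082657433400817), 1), (np.float64(2.082657433400817), -1)]
down dF [0.712  0.1388 0.3994]
y 0.5451455247347479
phi 0 [(np.float64(1.217640411022569), 0), (np.float64(1.3500419933804453), 1), (np.float64(1.3500419933804455), -1)]
x 0.5405893595068396 [-0.2123 -0.6743  2.9815]
lift 0.5416740235036246 23.925
phi 2.7620453393301156 [(np.float64(5.350022028839434), 0), (np.float64(0.8006633252504174), 1), (np.float64(0.8006633252504174), -1)]
[ 0.6399 -0.2161  0.1781] 0.5431578524720331 26.65
```

View pics/e1_c.png

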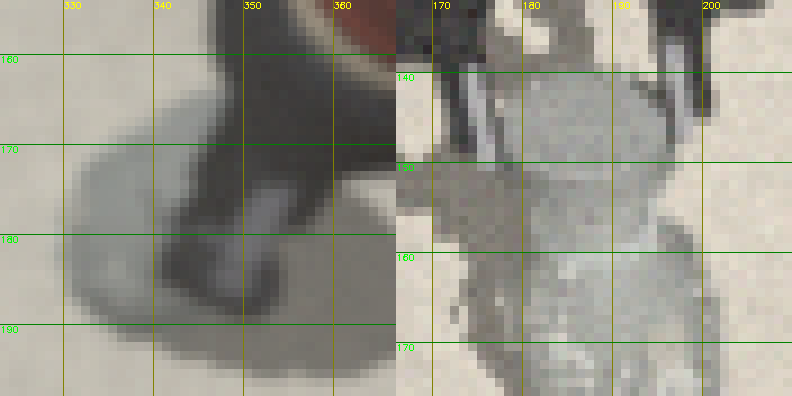

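Lid_48 (columns 177.5–196) is in line with the neck (180.5–195), given the lean of the jar's axis in the image. Lowering.

```bash
python3 - <<'E'
from rob import *
J=JP["round"]
lower(J,.078+.077+.022,.1555)
shot("e2");crop("e2",[*J,.08],h=22,z=9)
E
```

```text
z 0.174 dF [-1.569  -0.4351  0.4129]
z 0.168 dF [-1.6462 -0.717   1.1082]
z 0.165 dF [-2.1696 -0.0249  0.5414]
z 0.162 dF [-1.2771  0.4768  0.8997]
z 0.159 dF [-0.7782 -0.4496  2.0577]
end 0.1555 [ 0.639  -0.2165  0.1555] [-0.6591  0.4451  0.2776] 28.75
```

View pics/e2_c.png

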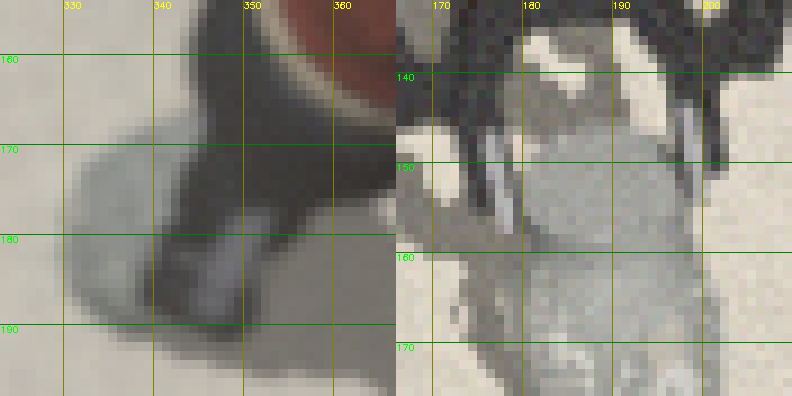

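```bash
python3 - <<'E'
from rob import *
J=JP["round"]
lower(J,.1555,.1515,step=.001)
release(J,.8)
c=[.440,.302]
pick(c,.094,.92,"f")
over("tall",0)
shot("f1");crop("f1",[*JP["tall"],.1],h=22,z=9)
crop("f1",[*JP["round"],.07],h=22,z=9,out="pics/f1_round.png")
E
```

```text
z 0.1545 dF [-1.5665  1.3893  4.9614]
end 0.1545 [ 0.6391 -0.2165  0.1554] [-1.5665  1.3893  4.9614] 29.1
phi 1.5707963267948966 [(np.float64(0.6379976935123481), 0), (np.float64(1.9677051412236377), 1), (np.float64(1.9677051412236377), -1)]
down dF [ 0.6689 -2.0177 -0.2487]
y 0.6600710178767263
phi 0 [(np.float64(1.1704038236111207), 0), (np.float64(1.323713716448413), 1), (np.float64(1.3237137164484132), -1)]
x 0.6529041884485873 [-0.9221 -2.2055  4.1395]
lift 0.6534340044487584 36.8667
phi 2.295332250590181 [(np.float64(2.2667184155773072), 0), (np.float64(0.4301691902545839), 1), (np.float64(0.4301691902545839), -1)]
[0.6399 0.2276 0.2001] 0.653548083938722 38.3333
```

View pics/f1_c.png

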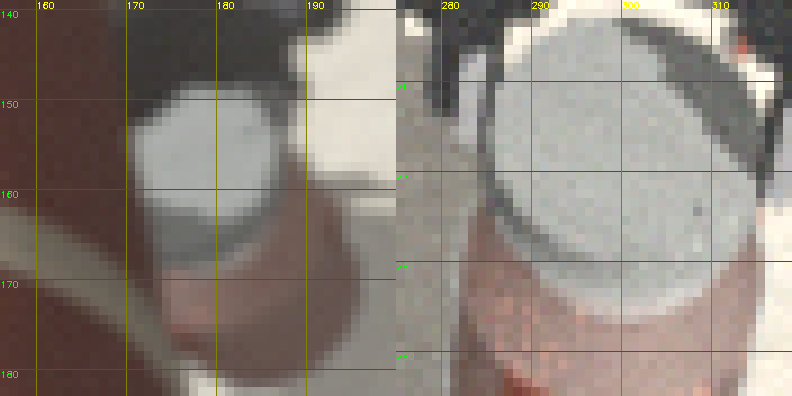

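View pics/f1_round.png

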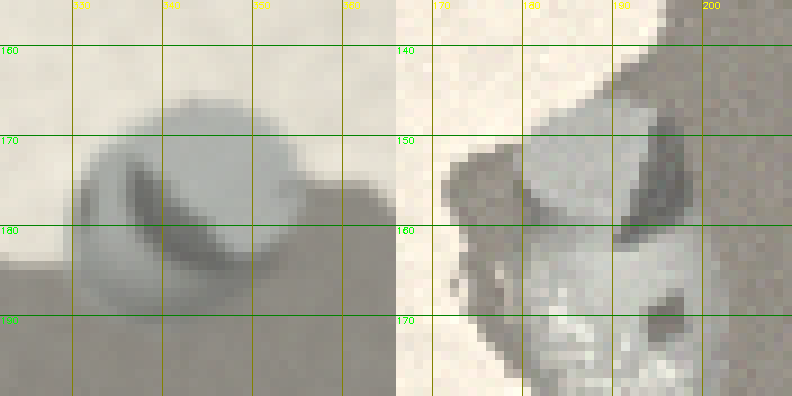

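Lid_48 sits flat on jar_round (top view around (345,175)). Lid_58 is over jar_tall: lid centre at column 300, body centre about 298.5, and the expected lean is −2. Lowering.

```bash
python3 - <<'E'
from rob import *
J=JP["tall"]
lower(J,.078+.099+.022,.178)
shot("f2");crop("f2",[*J,.1],h=22,z=9)
E
```

```text
z 0.187 dF [-0.8122  0.7898 -1.6573]
end 0.178 [0.6399 0.2264 0.1778] [-0.3679  0.494   0.3799] 40.1833
```

View pics/f2_c.png

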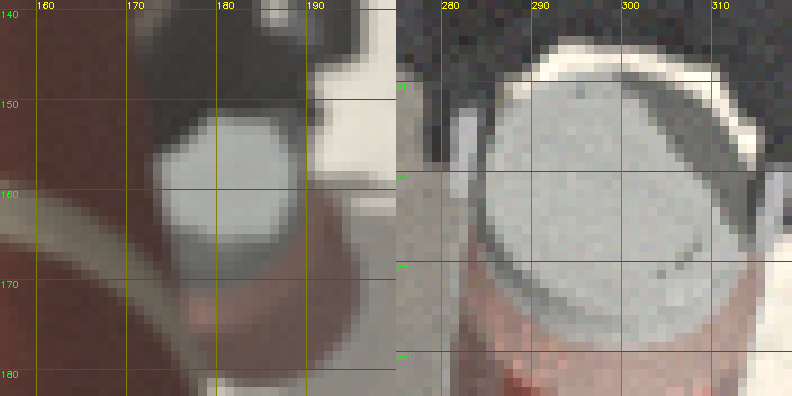

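```bash
python3 - <<'E'
from rob import *
J=JP["tall"]
lower(J,.178,.174,step=.001)
release(J,.95,.27)
shot("g0")
overlay(dict(top="pics/g0_top.png",scene="pics/g0_scene.png"),[((.440,.302),[(.016,.034)]),(JP["tall"],[(.115,.029)])],"pics/g0_o.png",h=20,z=7)
im=cv2.imread("pics/g0_scene.png").astype(int)
E
```

```text
z 0.177 dF [-1.3905 -0.541   3.8326]
z 0.176 dF [-2.336   0.1774  7.6919]
end 0.176 [0.6402 0.2266 0.1775] [-2.336   0.1774  7.6919] 40.7833
```

View pics/g0_o.png

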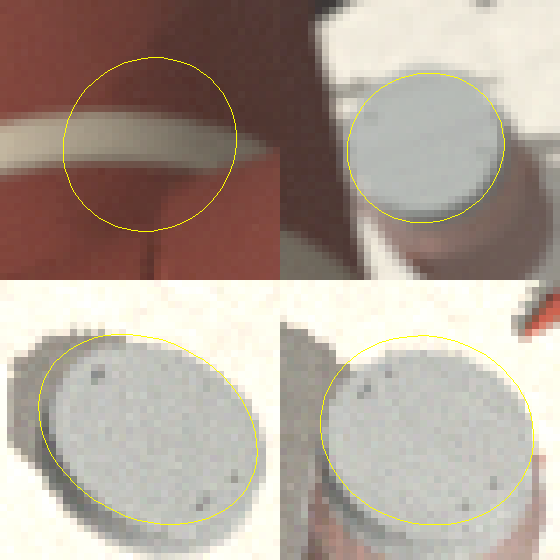

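Lid_58 is seated on jar_tall. Lid_68 is alone at about (0.4405, 0.304).

```bash
python3 - <<'E'
from rob import *
c=[.4405,.304]
pick(c,.080,1.0,"g")
over("wide",0,zhold=.080,gap=.024)
shot("g1");crop("g1",[*JP["wide"],.1],h=22,z=9)
E
```

```text
phi 1.5707963267948966 [(np.float64(1.6999634586300343), 0), (np.float64(0.8875398059614421), 1), (np.float64(0.8875398059614421), -1)]
down dF [ 0.1973 -0.893   0.013 ]
y 0.6668484983302964
phi 0 [(np.float64(0.9981813441652918), 0), (np.float64(3.050867112774437), 1), (np.float64(3.050867112774437), -1)]
x 0.7619701726556393 [-1.3458 -0.8647  5.6715]
lift 0.761134272113498 47.7333
phi 2.388244580344397 [(np.float64(2.5042356199099465), 0), (np.float64(0.42928188635240533), 1), (np.float64(0.4292818863524052), -1)]
[0.5    0.0287 0.1915] 0.7600480764022203 49.4667
```

View pics/g1_c.png

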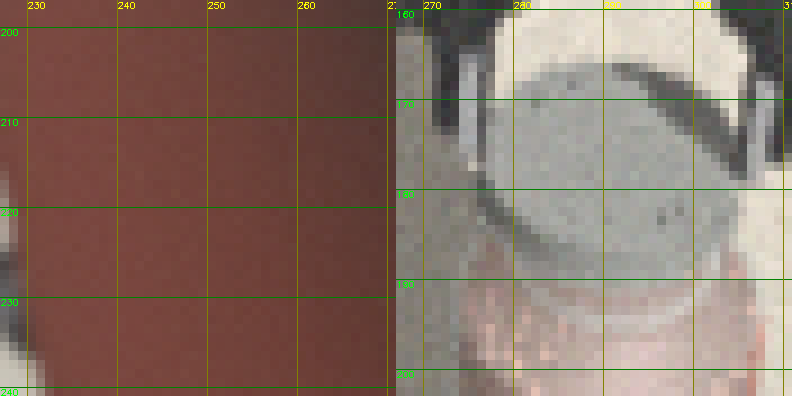

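The lid is held at an opening of 0.762, which is right for 68 mm. The first squeeze read an odd 0.667, so I'll check how the lid sits in the hand.

```bash
python3 - <<'E'
from rob import *
t=arm.read_tool_pos();print(t)
overlay(dict(scene="pics/g1_scene.png"),[((.5,.0287),[(.1915-.08+.016,.034),(.1915-.08,.034),])],"pics/g1_o.png",h=20,z=15)
E
```

```text
[0.5004 0.0282 0.1922]
```

View pics/g1_o.png

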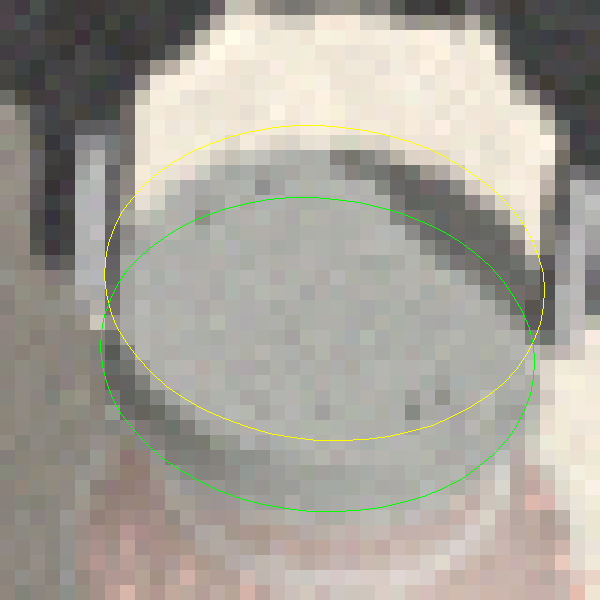

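The held lid is within about 2.5 mm of nominal, perhaps slightly toward the camera, and level. I'll shift 1 mm to compensate and lower.

```bash
python3 - <<'E'
from rob import *
J=(.4988,.0267)
lower(J,.191,.1645,step=.002)
shot("g2");crop("g2",[*J,.09],h=22,z=9)
E
```

```text
z 0.171 dF [-1.2957  0.7066 -0.421 ]
z 0.167 dF [-1.8524 -0.4403  7.5123]
end 0.16699999999999998 [0.499  0.0268 0.1678] [-1.8524 -0.4403  7.5123] 52.5667
```

View pics/g2_c.png

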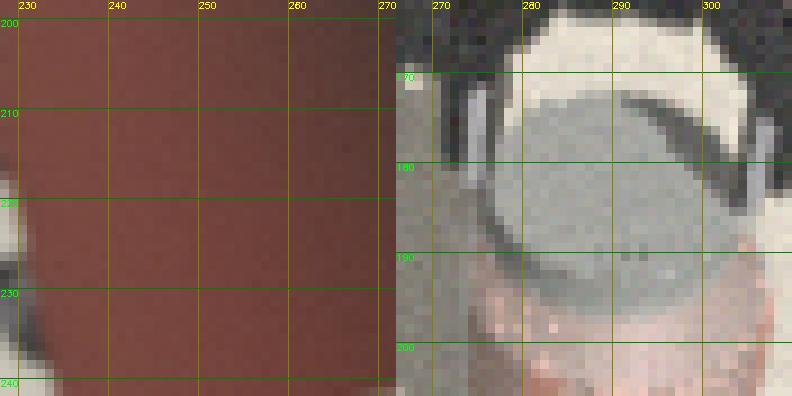

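Contact came at the seating height (0.1678 against 0.167 expected). Next: release, retreat and inspect all four.

```bash
python3 - <<'E'
from rob import *
release((.4988,.0267),.98,.27)
arm.move_j([1.248,.615,-.013,1.423,.008,1.103,-.04])
shot("h");print(arm.read_time())
H=dict(wide=.087,tall=.099,round=.077,small=.067);R=dict(wide=.034,tall=.029,round=.024,small=.019)
it=[(JP[k],[(H[k]+.016,R[k])]) for k in H]
overlay(dict(top="pics/h_top.png",scene="pics/h_scene.png"),it,"pics/h_o.png",h=18,z=5)
cv2.imwrite("pics/h_s.png",cv2.resize(cv2.imread("pics/h_scene.png"),(768,576)))
# movement before/after: diff of foot/hare region
a=cv2.imread("pics/s_raw.png").astype(int);b=cv2.imread("pics/h_scene.png").astype(int)
d=np.abs(a-b).max(2).astype(np.uint8);cv2.imwrite("pics/h_d.png",cv2.resize(np.clip(d.astype(int)*3,0,255).astype(np.uint8),(768,576)))
E
```

```text
56.2083
```

View pics/h_o.png

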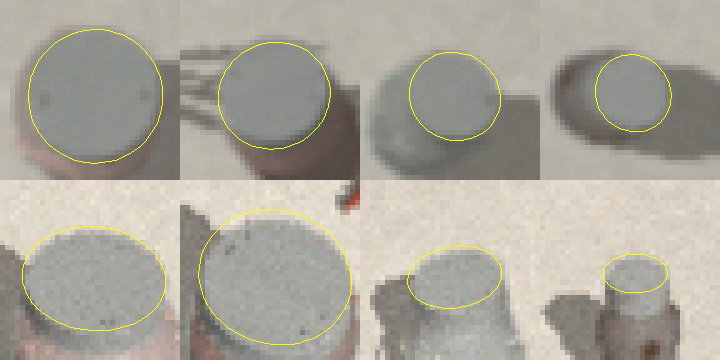

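View pics/h_s.png

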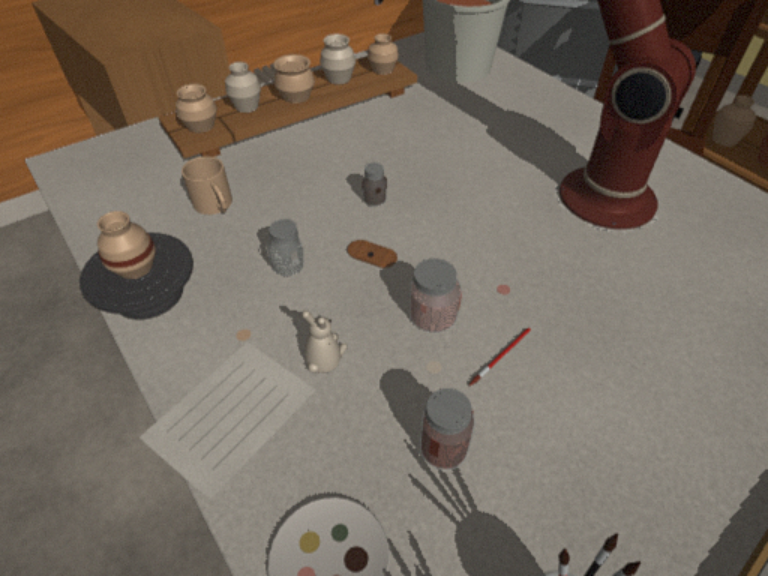

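View pics/h_d.png

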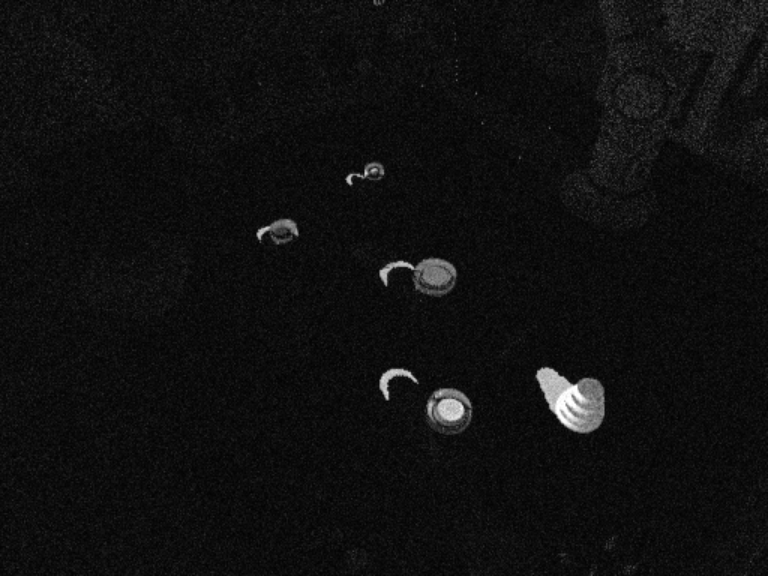

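All four lids match the outlines expected for seated lids. The before/after difference shows only the lids and their shadows changed, so the jar bodies and the hare did not move. I'm handing the job in.

```bash
python3 -c "
from station import ticket
print(ticket.finish_job())"
```

```text
the job is handed in; nothing more can be done
None
```

All four lids are on their jars, and I handed the job in at about 56 s of robot time. I took the stack apart from the top, squeezing each lid in two directions to centre it. Each lid was then lowered onto its jar until light contact (5–8 N).

- **Fit:** Each lid met its rim within about 1 mm of the calculated seating height. In both final views each lid sits flat, within about 1 px of its expected outline.
- **Nothing disturbed:** The before/after scene pictures differ only at the stack, the lids and their shadows. I saw no movement of the jar bodies or the hare.
- **What disagreed:** My first rough fixes from the two cameras differed by 4–5 mm. The scene camera read about 1.5 mm off in y against a lid at a known position, and I allowed for that.
- **Odd reading:** The first squeeze on lid_68 closed to 0.667, narrower than its 68 mm should allow. The second squeeze was normal, and I checked the held lid in a picture before lowering it.

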